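# Brush out the detergent well, refit the dial knob and hold it pressed

### The job

Take the brush from its stand and scrub the dosing unit's round well with it: down to the floor, then up at least half-way and back down to the floor twice, and let go of it standing there. Then pick up the loose dial knob (the one with a grip bar), turn it so that its D-shaped hole matches the flat of the shaft, push it fully home and press it all the way in against the spring to run the rinse. Finish while still holding the knob pressed in; leave the brush standing in the well and the other things on the worktop where they are.

Things in the scene. Friction and masses are not known exactly. Their poses are not given: they have to be found in the camera images.
- unit: Detergent dosing unit, fixed to the worktop: a flat white box 130 (x) x 310 (y) x 55 mm high, origin at the centre of its underside. In its own frame the open round well is at (0, +95) mm and the centre of the knob shaft at (0, -95) mm.
- well (a point): Centre of the well's floor, 10 mm above the worktop. The well is a round upright grey tube, inner diameter 50 mm (48 to be safe), wall 5 mm, 75 mm deep: its rim is 85 mm above the worktop and stands 30 mm above the deck. Axes as the unit's; z up.
- brush_grip (a point): Middle of the brush's handle, 157.5 mm above its foot. The brush stands upright in its stand, 200 mm long: stiff bristle head at the bottom (28 mm diameter, 55 mm long, flat foot), a 10 mm rod, then a round wooden handle 18 mm in diameter and 85 mm long, its top 42.5 mm above this point. About 60 g.
- brush_foot (a point): Centre of the brush's flat foot, on the brush's axis; its z axis runs up along the brush.
- stand: Brush stand, fixed: a grey cup 48 mm in outer diameter and 64 mm high on a 76 mm round foot; inner diameter 40 mm, inner floor 8 mm above the worktop, so the brush must be lifted about 60 mm to clear it. Origin at the centre of its underside.
- knob: The loose white dial knob, lying right way up; origin at the centre of its underside, z up. A round body 46 mm in diameter, 20 mm high, carries an upright grip bar along the knob's x axis: 40 mm long, 12 mm wide, from z = 20 to 40 mm. A small pointer nose sticks out of the rim on the +x side, to 30 mm from the axis. About 45 g.
- knob_grip (a point): Centre of the knob's grip bar, on the knob's axis, 30 mm above its underside; axes as the knob's. In the underside is a blind D-shaped hole 16 mm deep: round part 18 mm in diameter, flat 5 mm from the axis on the +x (nose) side; about 1 mm of play round the shaft.
- shaft_top (a point): Centre of the chamfered top of the upright steel D-shaft, 84 mm above the worktop when out, 26 mm above the black escutcheon round it; z up. Shaft 16 mm in diameter, flat 4 mm from the axis on its +x side; a raised rib on the escutcheon marks that side. It does not turn: the knob goes on only with its nose the way of the flat (within 0.12 rad). Fully home, its underside is 16 mm below this point.
- spindle (a joint): How far the sprung shaft is pressed down, in m: 0 = out, 0.008 = fully in (hard stop). It starts to move at about 3.6 N, takes about 11 N fully in, and springs back when let go. With the knob home and the shaft fully in, the knob's underside is 60 mm above the worktop, 2 mm clear of the escutcheon.
- peg_a_mid (a point): Bystander, its centre: a wooden clothes peg, 74 x 10 x 15, lying down (mm).
- peg_b_mid (a point): Bystander, its centre: another such clothes peg (mm).
- cap_mid (a point): Bystander, its centre: a plain round white bottle cap, 44 across, 22 high, with no grip bar and no hole (mm).
- scoop_mid (a point): Bystander, its centre: a white measuring scoop, cup 46 across and 35 high with a 50 flat handle (mm).
- jar_mid (a point): Bystander, its centre: a white screw-top jar, 68 across, 90 high (mm).
- soap_mid (a point): Bystander, its centre: a bar of soap, 50 x 80 x 26 (mm).
Things that resemble listed ones, but are neither listed nor needed, are in the scene too. What is shaped like the part that bears brush_grip but orange is not meant.

How it is judged:
By the outcome, as a careful person would: the job done as asked, in the order asked, and still so for the second after the job is handed in, while the arm keeps its last pose, push and grip.
It also fails if it takes over 67 s, if anything falls off the work surface, if the arm or the gripper's body presses on something with over 40 N, if the wrist force passes 120 N, or if a joint passes its speed limit or range.

### The arm

A 6-joint arm with a two-finger parallel gripper is mounted at the origin on the work surface. World frame = base frame: x ahead of the robot, y to its left, z up, the work surface at z = 0. Lengths are in mm, angles in rad, forces in N, time in s.
With the tool pointing down it reaches from about 325 to 925 mm from the base axis. Payload 3.1 kg.
Tool frame: the origin (TCP) lies midway between the tips of the shut fingers; the grasp point (between the pads) lies 19 mm behind it (r.tcp_to_grasp is the distance from the TCP to the grasp point, in mm); z points along the fingers, y is the line along which they close (so a half turn about z gives the same grasp; the last joint's range is limited). The gripper opens to 85 mm and grips with 20 to 120 N. Pads are 22 mm wide; open, the fingers measure 114 mm over their backs; the gripper's body (76 mm by 85 mm) begins 54 mm behind the grasp point. The pads swing forward as they close: fully open they stand 13 mm farther back than shut.
Start: joints at [-1.348, 0.217, 1.613, -0, 1.311, -0.112], TCP at [205.384, -590.302, 231.3] pointing down, gripper open.
Joint ranges: [-2.75, 2.75], [-0.78, 2.1], [0.31, 2.55], [-1.13, 4.27], [0.13, 2.63], [-2.58, 2.58]. Speed limits (rad/s): [2.79, 2.79, 3.14, 3.14, 3.14, 3.14].

### API

Orientations are given as a unit quaternion [w, x, y, z].
In Python, from bench import telemetry, cams, ticket, models, r gives the robot as it stands.
- The arm moves only by the shell command python3 -m creep 'ROWS' [FORCE]. ROWS is text: rows parted by semicolons, each of 5 numbers parted by spaces: the shift along the tool's x, y, z in cm, then the turn about the tool's z in rad, then the closure, from 0 (fully open) to 1 (shut). A call has 1 to 20 rows; each row is the pose to reach, as a shift and turn from the pose commanded when the call began, along the tool's axes at that moment; what a row does not reach only later rows make up. A row lasts 1/10 s, in which the tool goes at most 50 mm and 8.59 degrees, less where a joint would pass 70% of its speed; a pose out of reach is approached as far as the arm can. A call with a gripper value outside its range is refused whole. The fingers move at their own pace and stop on an object; FORCE is the grip in N (left out, the last holds). Time passes only in rows, so rows that repeat a pose let the fingers close. It gives the time, the measured TCP pose, the force, the opening and the grip force at its end, in the units of the state.
- telemetry.get_state(): the state, without advancing time (a new reading comes with each control period).
- cams.read_camera(name): name is "scene" or "top" or "wrist"; returns a dict with "color" (384x512x3 uint8, red, green, blue), "range_z" (384x512 float32, mm along the optical axis (not along the pixel's ray), 0 where there is no reading), "camera_matrix" (3x3 intrinsics, pixels), "R" (3x3) and "t" (3): a world point X has camera coordinates R X + t; the wrist camera has in their place "tool_from_camera" (4x4, takes a point from camera to tool coordinates, whose origin is the TCP and whose axes are the flange's). Camera axes: x right, y down, z forward; pixel columns grow to the right and rows downward; lengths in mm; the calibration is good to about 2 mm. A picture is of the moment at which its call begins: read the wrist's pose just before it.
- ticket.job_done(): hands the job in; it is judged then, once.
Trained networks look in a picture, given as the dict that the camera call returned (one of the last four; its "shot" number tells which), for a name from the list of things; names that differ only in an ending like _2 or _b are one class to them, and where a whole thing is asked for, a point or a joint stands for the part that bears it (a point fixed in the world has none). Each returns a list of dicts, best first, with "conf" (0 to 1); they miss things now and then, are a little off and sometimes report something else, mostly with a low value. They report only what shows in the picture. A call takes as long as a camera call. They do not tell look-alikes from the thing itself.
- models.cut_out(picture, target): "pixels" (384x512 bool, what is visible of it).
- models.landmark_of(picture, target): "location" ([x, y, z] in mm, in world coordinates, good to about 4 mm: a listed point, or the origin of a listed thing).
The state is a dict: "t": time; "q": joint angles; "joint_vel": joint speeds; "tau": joint torques, N m; "position": TCP position; "eef_rot": TCP orientation; "ft_force": force on the tool from outside, world axes, zero at the start; "moment": the same for the moment, N m; "width": opening from 0.0 (shut) to 1.0 (fully open); "grip_force": force on a finger pad.
Only numpy, scipy, OpenCV 4.12 (cv2) and the standard library are available. Lean on these libraries where they do the work, as an engineer would, in place of code of your own. Each camera call takes 0.05 s, during which the arm holds its last target. There are 200 camera calls.

## Working session

There is one attempt and no reset: what is moved stays moved. The work goes in short steps, Python scripts to look and compute and a shell command to move; the robot and the scene stay as the last step left them, time stands still between calls to the robot, and variables do not carry over. Pictures are saved under pics/ and viewed, at most 10 in all, crops included, and the job is handed in when it is done.

```bash
mkdir -p pics; ls; cat > h.py <<'E'
import numpy as np, cv2
from bench import telemetry, cams, ticket, models, r
from scipy.spatial.transform import Rotation as Ro
def pose():
    s=telemetry.get_state(); q=s["eef_rot"]; T=np.eye(4)
    T[:3,:3]=Ro.from_quat([q[1],q[2],q[3],q[0]]).as_matrix(); T[:3,3]=s["position"]; return s,T
def shot(name):
    s,T=pose(); p=cams.read_camera(name)
    if "R" in p:
        W=np.eye(4); W[:3,:3]=p["R"]; W[:3,3]=p["t"]; W=np.linalg.inv(W)
    else: W=T@np.array(p["tool_from_camera"])
    return p,W
def cloud(p,W):
    z=p["range_z"]; K=np.array(p["camera_matrix"]); v,u=np.mgrid[:z.shape[0],:z.shape[1]]
    P=np.stack([(u-K[0,2])/K[0,0]*z,(v-K[1,2])/K[1,1]*z,z],-1)@W[:3,:3].T+W[:3,3]
    P[z<=0]=np.nan; return P
def save(p,n): cv2.imwrite("pics/"+n,p["color"][...,::-1])
def totool(d):
    "world vector mm -> tool cm"
    s,T=pose(); return np.round(T[:3,:3].T@np.array(d,float)/10,2)
E
python3 - <<'E'
from h import *
s,T=pose(); print(s); print(T.round(3)); print(r.tcp_to_grasp)
for c in ("top","scene"):
    p,W=shot(c); save(p,c+"0.png")
    for n in ["unit","well","brush_grip","brush_foot","stand","knob","knob_grip","shaft_top","cap_mid","scoop_mid","jar_mid","soap_mid","peg_a_mid"]:
        print(c,n,[(np.round(d["location"]).tolist(),round(d["conf"],2)) for d in models.landmark_of(p,n)])
E
```

```text
pics
{'t': 0.0, 'q': array([-1.34818993e+00,  2.17769448e-01,  1.61492182e+00, -1.02039905e-05,
        1.31127944e+00, -1.12195890e-01]), 'joint_vel': array([ 1.20568413e-03, -6.79238124e-06,  5.75473512e-04, -6.69163028e-04,
        2.72264887e-04, -1.62143042e-03]), 'tau': array([-2.06758588e-03, -3.96845698e+01, -3.03857839e+01, -1.55348889e-04,
        9.67169733e-03,  4.24232255e-06]), 'position': array([ 205.20562396, -589.4994781 ,  229.96520353]), 'eef_rot': array([-1.18694652e-03,  9.86020202e-01,  1.66621567e-01, -7.05294432e-05]), 'ft_force': array([0.18810448, 0.29322996, 0.09275423]), 'moment': array([ 0.01987445, -0.01062492, -0.0400364 ]), 'grip_force': 0.0, 'width': 0.9970968754003598}
[[ 9.44000e-01  3.29000e-01 -1.00000e-03  2.05206e+02]
 [ 3.29000e-01 -9.44000e-01  2.00000e-03 -5.89499e+02]
 [ 0.00000e+00 -2.00000e-03 -1.00000e+00  2.29965e+02]
 [ 0.00000e+00  0.00000e+00  0.00000e+00  1.00000e+00]]
18.700000000000003
top unit [([654.0, 19.0, 0.0], 0.73)]
top well [([652.0, 111.0, 9.0], 0.97), ([689.0, 369.0, 45.0], 0.38)]
top brush_grip [([529.0, -373.0, 161.0], 
[... 615 characters left out ...]
.0], 0.36)]
scene unit [([653.0, 16.0, 5.0], 0.6)]
scene well [([647.0, 111.0, 11.0], 0.82)]
scene brush_grip [([528.0, -376.0, 159.0], 0.76), ([489.0, -264.0, 165.0], 0.69), ([392.0, -243.0, 155.0], 0.65)]
scene brush_foot [([526.0, -371.0, -2.0], 0.77), ([391.0, -243.0, -3.0], 0.72)]
scene stand [([490.0, -264.0, -1.0], 0.89)]
scene knob [([497.0, 306.0, -3.0], 0.71)]
scene knob_grip [([489.0, 303.0, 30.0], 0.57)]
scene shaft_top [([616.0, -422.0, 14.0], 0.63), ([658.0, -80.0, 83.0], 0.57)]
scene cap_mid [([409.0, -151.0, 8.0], 0.48)]
scene scoop_mid [([696.0, 371.0, 44.0], 0.63)]
scene jar_mid []
scene soap_mid [([618.0, -422.0, 16.0], 0.69)]
scene peg_a_mid [([420.0, -14.0, 12.0], 0.66)]
```

View pics/top0.png

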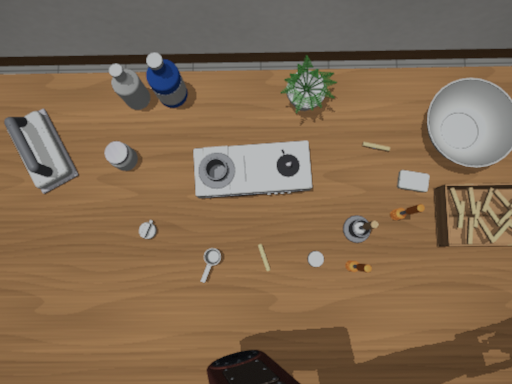

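View pics/scene0.png

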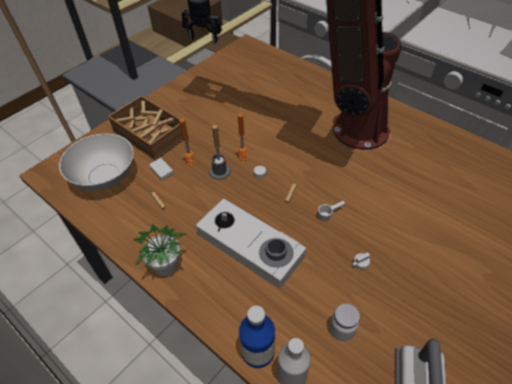

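```bash
python3 - <<'E'
from h import *
for c in ("top","scene"):
    p,W=shot(c); P=cloud(p,W); x,y,z=P[...,0],P[...,1],P[...,2]
    print(c)
    # deck outline
    m=(z>50)&(z<60)&(x>540)&(x<770)&(y>-200)&(y<230)
    pts=P[m][:,:2].astype(np.float32); print("deck",cv2.minAreaRect(pts))
    for nm,(cx,cy),(lo,hi),R in [("brushtop",(489,-264),(150,210),40),("rim",(650,111),(78,92),45),("shaft",(657,-79),(76,92),25),("knobbody",(492,304),(15,26),40),("bar",(492,304),(34,46),40)]:
        m=(np.hypot(x-cx,y-cy)<R)&(z>lo)&(z<hi)
        if m.sum()<4: print(nm,m.sum()); continue
        q=P[m]; print(nm,m.sum(),np.median(q,0).round(1),cv2.minAreaRect(q[:,:2].astype(np.float32)), z[m].max().round(1))
E
```

```text
top
deck ((650.9057006835938, 14.49835205078125), (130.73182678222656, 309.8443298339844), 3.278198480606079)
brushtop 84 [ 487.4 -259.3  204.6] ((488.5466613769531, -262.94500732421875), (17.217620849609375, 16.820240020751953), 0.29173582792282104) 209.9
rim 140 [644.5 108.6  83.8] ((645.2724609375, 108.58900451660156), (57.680931091308594, 57.70302963256836), 5.989163398742676) 88.4
shaft 25 [654.9 -80.9  83.7] ((654.7667846679688, -79.77202606201172), (10.909995079040527, 13.25808048248291), 0.9850704669952393) 87.9
knobbody 133 [492.  293.1  19.2] ((492.3003234863281, 301.17376708984375), (46.5151252746582, 43.9561882019043), 18.08289909362793) 25.2
bar 70 [491.2 300.2  38.7] ((491.57623291015625, 300.7027893066406), (12.419699668884277, 38.68289566040039), 67.27510833740234) 43.1
scene
deck ((654.5767822265625, 14.40185546875), (132.72169494628906, 310.6170349121094), 3.6696181297302246)
brushtop 93 [ 496.9 -259.7  186.3] ((494.0899353027344, -261.83526611328125), (18.396100997924805, 17.71500587463379), 55.869266510009766) 209.9
rim 131 [651.7 111.2  83.6] ((649.6856079101562, 109.35330963134766), (59.54841995239258, 57.297428131103516), 15.229450225830078) 88.2
shaft 18 [660.3 -79.9  82.7] ((660.9246215820312, -79.38406372070312), (10.729450225830078, 12.508415222167969), 50.870849609375) 88.1
knobbody 115 [501.  304.8  19.6] ((494.3019104003906, 298.7095642089844), (44.58128356933594, 43.973228454589844), 25.134296417236328) 25.4
bar 58 [494.7 300.6  39.3] ((494.6551208496094, 300.3629150390625), (11.819624900817871, 39.452781677246094), 68.12006378173828) 44.0
```

The top view shows the wooden-handled brush in its grey stand at px (360,229), with orange look-alikes at (405,212) and (357,267). The well is at (216,170), the shaft at (288,165), and the knob at (148,230). The cap at (316,259) has no grip bar.
The scene view agrees: brush (218,150), well (276,248), knob (362,260).

Next I move above the brush.

```bash
python3 -m creep '0 0 -10 0 0.3; 19 -10.7 -10 0 0.3;37.6 -21.4 -10 0 0.3;37.6 -21.4 -10 0 0.3;37.6 -21.4 -10 0 0.3;37.6 -21.4 -10 0 0.3;37.6 -21.4 -10 0 0.3;37.6 -21.4 -10 0 0.3;37.6 -21.4 -10 0 0.3;37.6 -21.4 -10 0 0.3;37.6 -21.4 -10 0 0.3;37.6 -21.4 -10 0 0.3;37.6 -21.4 -10 0 0.3;37.6 -21.4 -10 0 0.3' 40
python3 - <<'E'
from h import *
p,W=shot("wrist"); save(p,"w1.png"); P=cloud(p,W); print(W.round(2))
x,y,z=P[...,0],P[...,1],P[...,2]
m=(np.hypot(x-490,y+263)<40)&(z>195)&(z<220)
q=P[m];print(m.sum(),np.median(q,0),cv2.minAreaRect(q[:,:2].astype(np.float32)) if m.sum()>4 else 0)
s,T=pose();print(s["t"],s["position"],s["width"])
for n in("brush_grip","stand"):print([(d["location"],d["conf"]) for d in models.landmark_of(p,n)])
E
```

```text
t: 2.9
position: [489.3, -265.7, 331.0]
eef_rot: [-0.0, 0.986, 0.166, -0.0]
ft_force: [0.2, -0.1, 0.5]
width: 0.702
grip_force: 0.0
[[ 3.3000e-01 -9.0000e-01 -2.8000e-01  5.6002e+02]
 [-9.5000e-01 -3.1000e-01 -1.0000e-01 -2.4025e+02]
 [ 0.0000e+00  3.0000e-01 -9.6000e-01  4.7354e+02]
 [ 0.0000e+00  0.0000e+00  0.0000e+00  1.0000e+00]]
292 [ 491.81662901 -261.38676843  207.58009328] ((490.8253479003906, -261.8091125488281), (16.76124382019043, 16.82640266418457), 61.396854400634766)
2.95 [ 489.35114756 -265.70069112  331.05286838] 0.7006160063068786
[([526.3, -373.9, 161.1], 0.73), ([490.6, -260.0, 169.5], 0.61), ([392.5, -242.8, 154.0], 0.57)]
[([486.7, -268.5, 1.6], 0.95)]
```

View pics/w1.png

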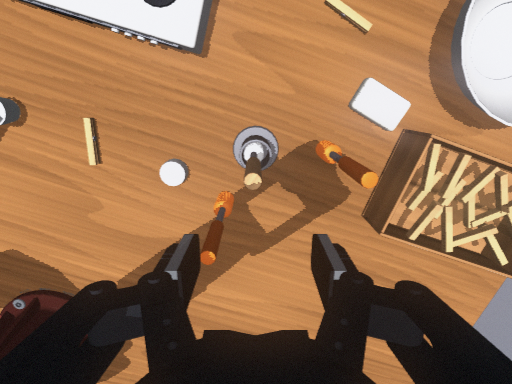

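The wrist view shows the wooden handle's top at px (253,181), and the orange brushes at (208,257) and (369,180) are clear of the fingers. Next I descend and grip.

```bash
python3 -m creep '0.25 -0.33 0 0 0.3;0.25 -0.33 5 0 0.3;0.25 -0.33 9 0 0.3;0.25 -0.33 12 0 0.3;0.25 -0.33 15 0 0.3;0.25 -0.33 17 0 0.3;0.25 -0.33 18.2 0 0.3;0.25 -0.33 18.2 0 0.3;0.25 -0.33 18.2 0 1;0.25 -0.33 18.2 0 1;0.25 -0.33 18.2 0 1;0.25 -0.33 18.2 0 1;0.25 -0.33 18.2 0 1;0.25 -0.33 18.2 0 1;0.25 -0.33 18.2 0 1;0.25 -0.33 18.2 0 1;0.25 -0.33 18.2 0 1' 50
```

```text
t: 4.75
position: [492.7, -261.5, 151.2]
eef_rot: [0.001, 0.986, 0.167, 0.001]
ft_force: [0.4, 0.8, 7.3]
width: 0.195
grip_force: 48.8
```

```bash
python3 -m creep '0 0 -3 0 1;0 0 -7 0 1;0 0 -11 0 1;0 0 -11 0 1;3 -3.3 -11 0 1;6 -6.7 -11 0 1;9 -10 -11 0 1;12 -13.3 -11 0 1;15 -16.7 -11 0 1;18 -20 -11 0 1;21 -23.3 -11 0 1;24 -26.7 -11 0 1;26 -28.9 -11 0 1;26.9 -29.9 -11 0 1;26.9 -29.9 -11 0 1;26.9 -29.9 -11 0 1;26.9 -29.9 -11 0 1;26.9 -29.9 -11 0 1'
python3 - <<'E'
from h import *
p,W=shot("wrist"); save(p,"w2.png"); P=cloud(p,W)
x,y,z=P[...,0],P[...,1],P[...,2]
m=(np.hypot(x-648,y-109)<45)&(z>80)&(z<90)
q=P[m];print(m.sum(),np.median(q,0),cv2.minAreaRect(q[:,:2].astype(np.float32)),cv2.minEnclosingCircle(q[:,:2].astype(np.float32)))
m=(np.hypot(x-648,y-109)<80)&(z>104)&(z<150)
q=P[m];print("head",m.sum(),q.min(0),q.max(0))
s,T=pose();print(s["t"],s["position"],s["grip_force"])
E
```

```text
t: 6.55
position: [647.0, 108.4, 259.4]
eef_rot: [0.0, 0.986, 0.166, -0.0]
ft_force: [-0.1, 0.3, -0.2]
width: 0.199
grip_force: 49.1
533 [658.43002014 120.80178635  84.73331539] ((651.08056640625, 112.86333465576172), (52.02925491333008, 58.3400993347168), 23.709636688232422) ((647.6265869140625, 111.46564483642578), 29.825849533081055)
head 227 [641.68343767  94.95595178 117.73328181] [658.74079861 122.08604965 149.82917981]
6.6 [647.11498518 108.64147227 259.49266744] 49.111953377723694
```

View pics/w2.png

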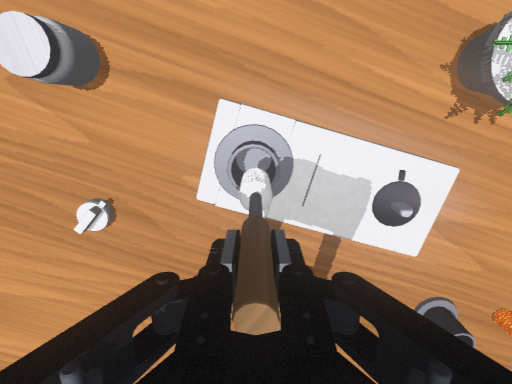

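The brush hangs over the well, px (255,165), with its rim about (647.6,110.5) mm. Next it goes down.

```bash
python3 -m creep '0.1 -0.14 2 0 1;0.1 -0.14 5 0 1;0.1 -0.14 8 0 1;0.1 -0.14 9.5 0 1;0.1 -0.14 10.2 0 1;0.1 -0.14 10.5 0 1;0.1 -0.14 10.8 0 1;0.1 -0.14 10.8 0 1'
```

```text
t: 7.4
position: [649.2, 111.8, 153.3]
eef_rot: [0.0, 0.986, 0.167, 0.002]
ft_force: [0.2, -0.7, 1.2]
width: 0.198
grip_force: 49.5
```

```bash
python3 -m creep '0 0 0 0 1;0 0 0 0 1;0 0 0.2 0 1;0 0 0.2 0 1'
```

```text
t: 7.8
position: [649.7, 111.9, 153.2]
eef_rot: [0.0, 0.986, 0.167, 0.002]
ft_force: [-2.3, -1.1, 9.6]
width: 0.193
grip_force: 50.4
```

```bash
python3 -m creep '0 0 -2 0 1;0 0 -5.2 0 1;0 0 -5.2 0 1;0 0 -5.2 0 1;0 0 -3 0 1;0 0 -1 0 1;0 0 -0.2 0 1;0 0 0 0 1;0 0 0 0 1;0 0 0 0 1'; python3 -m creep '0 0 -2 0 1;0 0 -5.2 0 1;0 0 -5.2 0 1;0 0 -5.2 0 1;0 0 -3 0 1;0 0 -1 0 1;0 0 -0.2 0 1;0 0 0 0 1;0 0 0 0 1;0 0 0 0 1'
```

```text
t: 8.8
position: [647.8, 111.8, 152.1]
eef_rot: [0.0, 0.986, 0.167, -0.0]
ft_force: [-3.3, -0.4, 14.0]
width: 0.19
grip_force: 51.0
t: 9.8
position: [647.2, 111.9, 151.2]
eef_rot: [-0.0, 0.986, 0.167, -0.001]
ft_force: [-3.1, 0.1, 13.7]
width: 0.196
grip_force: 51.0
```

```bash
python3 -m creep '0 0 -0.1 0 1;0 0 -0.1 0 1;0 0 -0.1 0 0.7;0 0 -0.1 0 0.5;0 0 -0.1 0 0.3;0 0 -0.1 0 0.3;0 0 -0.1 0 0.3;0 0 -1 0 0.3;0 0 -3 0 0.3;0 0 -6 0 0.3;0 0 -10 0 0.3;0 0 -14 0 0.3;0 0 -14 0 0.3'
python3 - <<'E'
from h import *
s,T=pose()
p,W=shot("top"); P=cloud(p,W); x,y,z=P[...,0],P[...,1],P[...,2]
for c in ("wrist","scene"):
    p,W=shot(c);P=cloud(p,W); x,y,z=P[...,0],P[...,1],P[...,2]
    if c=="wrist":save(p,"w3.png")
    m=(np.hypot(x-648,y-110)<45)&(z>180)&(z<225); q=P[m]; print(c,m.sum(), q.min(0) if len(q) else 0,q.max(0) if len(q) else 0)
    m=(np.hypot(x-648,y-110)<45)&(z>120)&(z<150); q=P[m]; print(c,m.sum(), q.min(0) if len(q) else 0,q.max(0) if len(q) else 0)
print(s["t"],s["position"])
for px in [(492,301)]: print("knob delta tool",totool([px[0]-s["position"][0],px[1]-s["position"][1],0]))
E
```

```text
t: 11.1
position: [652.0, 112.1, 299.4]
eef_rot: [0.001, 0.986, 0.167, 0.008]
ft_force: [1.2, 0.5, 0.4]
width: 0.699
grip_force: 0.0
wrist 485 [636.36440644 103.78855233 180.14013766] [653.74623416 121.01154169 212.33124603]
wrist 76 [642.30137188 103.53631492 127.08471724] [653.84555256 120.78442837 149.66414161]
scene 71 [638.82282262 101.61879012 181.04705829] [656.52418146 118.41850506 212.15849121]
scene 38 [644.20235991 101.29626905 120.95342456] [656.43855831 117.90971901 149.63836738]
11.1 [651.96060614 112.08801231 299.43403106]
knob delta tool [-8.90e+00 -2.31e+01 -1.00e-02]
```

View pics/w3.png

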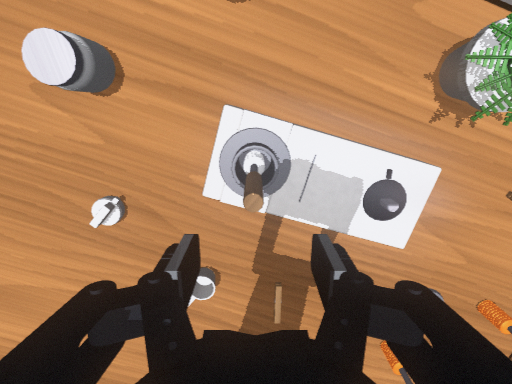

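The brush stands upright in the well, px (254,165), handle top (254,200). The knob is at (105,211), but its nose side isn't clear from here, so I go above it while turning.

```bash
python3 -m creep '-3 -7.7 0 -0.15 0;-6 -15 0 -0.3 0;-9 -20 0 -0.45 0;-9 -23.1 0 -0.6 0;-9 -23.1 2 -0.75 0;-9 -23.1 4 -0.9 0;-9 -23.1 6 -1.05 0;-9 -23.1 8 -1.2 0;-9 -23.1 10 -1.35 0;-9 -23.1 10 -1.5 0;-9 -23.1 10 -1.65 0;-9 -23.1 10 -1.8 0;-9 -23.1 10 -1.95 0;-9 -23.1 10 -2.1 0;-9 -23.1 10 -2.25 0;-9 -23.1 10 -2.4 0;-9 -23.1 10 -2.4 0;-9 -23.1 10 -2.4 0;-9 -23.1 10 -2.4 0'
cat >k.py <<'E'
from h import *
import sys
p,W=shot("wrist"); save(p,sys.argv[1]); P=cloud(p,W); x,y,z=P[...,0],P[...,1],P[...,2]
s,T=pose();print(s["t"],s["q"].round(2),s["position"].round(1),"yaw",np.arctan2(T[1,0],T[0,0]))
cx,cy=492,301
m=(np.hypot(x-cx,y-cy)<45)&(z>35)&(z<46);q=P[m][:,:2].astype(np.float32);b=cv2.minAreaRect(q);print("bar",m.sum(),b)
m=(np.hypot(x-cx,y-cy)<45)&(z>15)&(z<25);q=P[m][:,:2];A=np.c_[q,np.ones(len(q))]
print("body",cv2.minEnclosingCircle(q.astype(np.float32)),cv2.minAreaRect(q.astype(np.float32)))
c=np.array(b[0]); m=(z>4)&(z<30)&(np.hypot(x-c[0],y-c[1])>25.5)&(np.hypot(x-c[0],y-c[1])<33);q=P[m];print("nose",m.sum(),(np.median(q,0)-[*c,0]).round(1))
E
python3 k.py w4.png
```

```text
t: 13.15
position: [486.3, 300.1, 188.4]
eef_rot: [-0.001, 0.203, 0.979, -0.0]
ft_force: [0.7, 1.0, 0.1]
width: 1.0
grip_force: 0.0
13.2 [ 0.43  0.15  1.78  0.    1.22 -0.73] [486.5 300.2 188.7] yaw 2.733145922075331
bar 413 ((492.33831787109375, 303.8450927734375), (11.504511833190918, 39.868038177490234), 67.29615783691406)
body ((496.0218200683594, 302.6527404785156), 26.169137954711914) ((493.49359130859375, 304.31671142578125), (46.52627944946289, 44.77330780029297), 20.076902389526367)
nose 21 [ 26.5 -10.5  20.3]
```

View pics/w4.png

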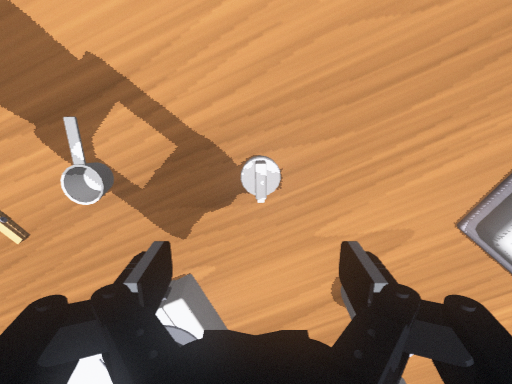

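In the wrist view the knob is at px (262,177) with its nose at the bottom end (262,202). The depth data agree: the nose points to about -22.7° in world axes. Next I descend and grip the bar.

```bash
python3 -m creep '-0.39 0.56 4 -0.012 0.5;-0.39 0.56 8 -0.012 0.5;-0.39 0.56 12 -0.012 0.5;-0.39 0.56 14 -0.012 0.5;-0.39 0.56 15.5 -0.012 0.5;-0.39 0.56 16.2 -0.012 0.5;-0.39 0.56 16.6 -0.012 0.5;-0.39 0.56 16.6 -0.012 0.5;-0.39 0.56 16.6 -0.012 0.8;-0.39 0.56 16.6 -0.012 1;-0.39 0.56 16.6 -0.012 1;-0.39 0.56 16.6 -0.012 1;-0.39 0.56 16.6 -0.012 1;-0.39 0.56 16.6 -0.012 1;-0.39 0.56 16.6 -0.012 1;-0.39 0.56 16.6 -0.012 1' 70
```

```text
t: 14.8
position: [494.0, 304.6, 24.9]
eef_rot: [0.001, 0.196, 0.981, 0.001]
ft_force: [-0.6, -0.4, 6.0]
width: 0.116
grip_force: 71.2
```

```bash
python3 -m creep '0 0 -3 0 1;0 0 -7 0 1;0 0 -11 0 1;-1 -2.4 -15 -0.05 1;-2.5 -6 -15 -0.1 1;-4 -9.5 -15 -0.15 1;-5.5 -13.1 -15 -0.2 1;-7 -16.7 -15 -0.25 1;-8.5 -20.3 -15 -0.3 1;-10 -23.8 -15 -0.35 1;-11.5 -27.4 -15 -0.4 1;-13 -31 -15 -0.45 1;-14.9 -35.5 -15 -0.456 1;-18.3 -34.1 -15 -0.456 1;-21.7 -32.7 -15 -0.456 1;-25.1 -31.3 -15 -0.456 1;-28.6 -29.9 -15 -0.456 1;-32 -28.5 -15 -0.456 1;-35.4 -27.2 -15 -0.456 1;-35.4 -27.2 -15 -0.456 1'
python3 -m creep '0 0 0 0 1;0 0 0 0 1;0 0 0 0 1;0 0 0 0 1'
cat >m.py <<'E'
from h import *
import sys
p,W=shot("wrist"); save(p,sys.argv[1]); P=cloud(p,W); x,y,z=P[...,0],P[...,1],P[...,2]
s,T=pose();print(s["t"],s["position"].round(1),"yaw",np.arctan2(T[1,0],T[0,0]),"w",s["width"],s["ft_force"].round(1))
d=np.hypot(x-658,y+80)
m=(d<14)&(z>81)&(z<90);q=P[m];print("shaft",m.sum(),np.median(q,0).round(1),cv2.minAreaRect(q[:,:2].astype(np.float32)),cv2.minEnclosingCircle(q[:,:2].astype(np.float32)))
m=(z>50)&(z<57.5)&(x>560)&(x<750)&(y>-180)&(y<60);q=P[m];print("deck z",np.median(q[:,2]),q.min(0),q.max(0))
g=p["color"].astype(int).sum(-1); m=(d<60)&(z>50)&(z<64)&(g<200);q=P[m];print("esc",m.sum(),cv2.minEnclosingCircle(q[:,:2].astype(np.float32)),cv2.minAreaRect(q[:,:2].astype(np.float32)))
K=np.array(p["camera_matrix"]);print(K[0])
E
python3 m.py w5.png
```

```text
t: 16.8
position: [717.7, -83.3, 171.2]
eef_rot: [0.0, -0.031, 1.0, 0.0]
ft_force: [-0.3, -0.1, -0.4]
width: 0.118
grip_force: 70.5
t: 17.2
position: [714.0, -83.3, 173.8]
eef_rot: [0.0, -0.031, 1.0, -0.0]
ft_force: [0.6, -0.5, -0.2]
width: 0.115
grip_force: 70.4
17.25 [714.2 -83.3 173.9] yaw -3.080583341405754 w 0.11587785067596608 [-0.5 -0.4 -0.7]
shaft 228 [656.9 -78.2  83.7] ((656.610107421875, -77.95892333984375), (11.449508666992188, 15.262328147888184), 18.400869369506836) ((657.7885131835938, -77.67727661132812), 7.7394280433654785)
deck z 54.98106907030052 [ 585.65168791 -140.21297668   50.07030686] [724.98409919  59.99250425  57.49977188]
esc 1082 ((668.454833984375, -81.14899444580078), 35.42018127441406) ((671.3181762695312, -88.6992416381836), (69.98812866210938, 30.192033767700195), 20.768556594848633)
[287.06102924   0.         255.17855971]
```

View pics/w5.png

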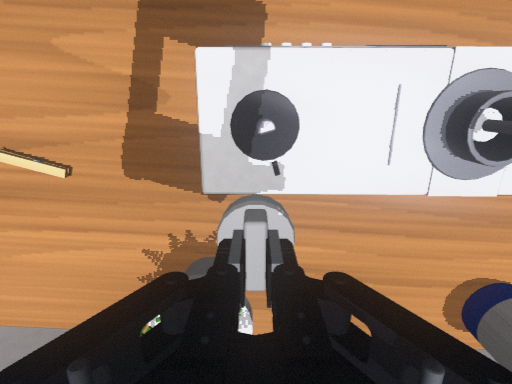

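The shaft is at px (265,125). The rib at (277,169) shows the flat is turned clearly away from the unit's x axis, about 15–18° in world yaw. I measure it properly before turning the knob.

```bash
python3 - <<'E'
from h import *
for k in range(2):
    p,W=shot("wrist"); P=cloud(p,W); x,y,z=P[...,0],P[...,1],P[...,2]; s,T=pose()
    g=p["color"].astype(int).sum(-1); v,u=np.mgrid[:384,:512]
    roi=(u>215)&(u<320)&(v>75)&(v<190)
    m=(roi&(g<130)&(z>50)&(z<66)).astype(np.uint8)
    n,l,st,c=cv2.connectedComponentsWithStats(m)
    for i in range(1,n):
        if st[i,4]>15:
            q=P[l==i]; cc,rr=cv2.minEnclosingCircle(q[:,:2].astype(np.float32)); print("dark",st[i],c[i].round(1),np.mean(q,0).round(1),"circ",np.round(cc,1),round(rr,1))
    m=roi&(z>82)&(z<90); q=P[m]; print("top z",np.median(q[:,2]))
    q2=q[:,:2]; print("n",len(q2)); 
    # D-shape support function: extent along each direction
    from scipy.optimize import least_squares
    best=[]
    hull=cv2.convexHull(q2.astype(np.float32))[:,0]
    ang=np.radians(np.arange(0,360,2)); D=np.c_[np.cos(ang),np.sin(ang)]
    sup=(hull@D.T).max(0)
    def model(pr,th=np.linspace(0,2*np.pi,361)):
        cx,cy,a,R,f=pr; b=np.c_[R*np.cos(th),R*np.sin(th)]; b[:,0]=np.minimum(b[:,0],f)
        c,s_=np.cos(a),np.sin(a); b=b@np.array([[c,s_],[-s_,c]])+[cx,cy]; return (b@D.T).max(0)-sup
    for a0 in (0,.3,.6):
        o=least_squares(model,[657,-78,a0,7,3.5]);print(o.x.round(3),o.cost.round(2))
    e=(np.hypot(x-657,y+79)<33)&(z>56)&(z<61); print("esc", np.array(cv2.minEnclosingCircle(P[e][:,:2].astype(np.float32))[0]))
    s2=cv2.resize(p["color"][75:195,205:325],None,fx=5,fy=5,interpolation=cv2.INTER_CUBIC); cv2.imwrite("pics/w5c.png",s2[...,::-1])
E
```

```text
top z 83.87328697058544
n 198
[ 6.58216e+02 -7.75400e+01  3.28000e-01  7.06500e+00  3.02600e+00] 4.57
[ 6.58255e+02 -7.75270e+01  3.28000e-01  7.08600e+00  2.93000e+00] 4.53
[ 6.58255e+02 -7.75270e+01  3.28000e-01  7.08500e+00  2.92900e+00] 4.53
esc [657.00488281 -78.97373962]
top z 83.83488356396995
n 191
[ 6.58188e+02 -7.78690e+01  3.04000e-01  6.85500e+00  3.46200e+00] 5.41
[ 6.58209e+02 -7.78630e+01  3.04000e-01  6.86600e+00  3.40200e+00] 5.41
[ 6.58209e+02 -7.78630e+01  3.04000e-01  6.86600e+00  3.40200e+00] 5.41
esc [656.91583252 -79.11925507]
```

View pics/w5c.png

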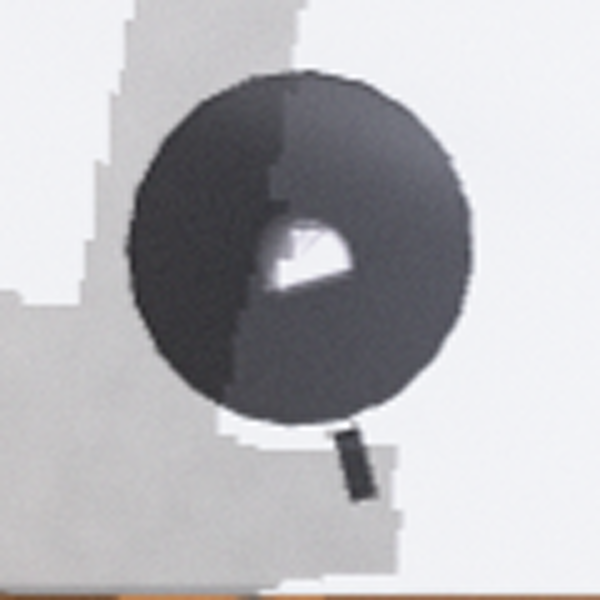

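```bash
python3 - <<'E'
from h import *
p,W=shot("wrist"); K=np.array(p["camera_matrix"]); s,T=pose()
def un(u,v,z):
    d=W[:3,:3]@[(u-K[0,2])/K[0,0],(v-K[1,2])/K[1,1],1]; return (W[:3,3]+d*(z-W[2,3])/d[2])[:2]
hsv=p["color"].astype(int).sum(-1); v,u=np.mgrid[:384,:512]
m=((hsv<330)&(u>220)&(u<315)&(v>80)&(v<190)).astype(np.uint8)
n,l,st,c=cv2.connectedComponentsWithStats(m)
for i in range(1,n):
    if st[i,4]<15: continue
    uv=np.argwhere(l==i)[:,::-1]; q=np.array([un(a,b,58) for a,b in uv]).astype(np.float32)
    print(st[i],q.mean(0),cv2.minEnclosingCircle(q),cv2.minAreaRect(q))
e=un(275.6,128.6,84)-un(261.6,133,84); print("flat normal", np.arctan2(-e[0],e[1]))
m=((hsv>480)&(u>250)&(u<285)&(v>110)&(v<140)); uv=np.argwhere(m)[:,::-1]; q=np.array([un(a,b,84) for a,b in uv]).astype(np.float32); print("bright",len(q),cv2.minAreaRect(q),q.min(0),q.max(0))
# held knob disc
P=cloud(p,W); R=T[:3,:3]; L=(P-T[:3,3])@R
m=(np.hypot(L[...,0],L[...,1])<33)&(L[...,2]>-3)&(L[...,2]<10); q=L[m]; print("held knob (tool mm)",len(q),q.min(0),q.max(0),cv2.minEnclosingCircle(q[:,:2].astype(np.float32)))
E
```

```text
[ 230   89   69   71 3373] [658.5483  -79.14884] ((658.287353515625, -78.32347106933594), 30.284090042114258) ((658.3528442382812, -78.39476013183594), (59.6130256652832, 59.73014450073242), 46.71771240234375)
[272 161   8  14  68] [695.4179   -65.174194] ((695.4170532226562, -65.75987243652344), 6.578976154327393) ((695.267578125, -65.27156829833984), (13.092903137207031, 4.416642665863037), 20.363903045654297)
flat normal 0.36217353861798063
bright 129 ((656.1790771484375, -77.48844909667969), (8.01446533203125, 11.913544654846191), 19.246021270751953) [652.1106  -82.35351] [661.6397  -71.20607]
held knob (tool mm) 1634 [ -2.94275069 -21.28450437  -2.79566517] [23.45467439 23.1704492   9.8150815 ] ((2.840308427810669, 0.9013656377792358), 22.430797576904297)
```

The rib and flat agree on a shaft yaw of about 0.335 rad, with its centre near (658.2,-78.2). The knob nose is at 0.061 rad, so I turn another 0.274 and go above the shaft.

```bash
python3 -m creep '1.5 0.2 0 -0.1 1;3.5 0.5 0 -0.2 1;5.48 0.78 0 -0.274 1;5.48 0.78 2 -0.274 1;5.48 0.78 4 -0.274 1;5.48 0.78 5.2 -0.274 1;5.48 0.78 5.5 -0.274 1;5.48 0.78 5.5 -0.274 1;5.48 0.78 5.5 -0.274 1;5.48 0.78 5.5 -0.274 1'
python3 - <<'E'
from h import *
p,W=shot("scene"); save(p,"s6.png"); s,T=pose();print(s["position"],np.arctan2(T[1,0],T[0,0])%6.283,s["ft_force"].round(1))
p,W=shot("wrist"); P=cloud(p,W); L=(P-T[:3,3])@T[:3,:3]
m=(np.hypot(L[...,0],L[...,1])<33)&(L[...,2]>-3)&(L[...,2]<10); q=L[m]; print("held",q.min(0),q.max(0),cv2.minEnclosingCircle(q[:,:2].astype(np.float32)))
E
```

```text
t: 18.4
position: [660.7, -79.1, 119.7]
eef_rot: [0.001, -0.167, 0.986, -0.0]
ft_force: [0.3, -0.5, 0.6]
width: 0.118
grip_force: 70.4
[660.57743199 -79.04832173 119.58587644] 3.476644643627052 [-0.1  0.5  0.3]
held [ -2.27995518 -21.21541261  -2.91122169] [23.11428473 23.2408266   9.66243415] ((2.238252878189087, 0.9127138257026672), 22.441368103027344)
```

```bash
python3 -m creep '0.12 0.04 0.4 0 1;0.12 0.04 0.8 0 1;0.12 0.04 0.8 0 1;0.12 0.04 0.8 0 1;0.12 0.04 1.1 0 1;0.12 0.04 1.3 0 1;0.12 0.04 1.3 0 1;0.12 0.04 1.3 0 1'
```

```text
t: 19.3
position: [658.3, -78.9, 105.2]
eef_rot: [-0.0, -0.167, 0.986, 0.0]
ft_force: [-0.4, 0.4, -0.5]
width: 0.118
grip_force: 70.4
```

```bash
python3 -m creep '0 0 0.3 0 1;0 0 0.5 0 1;0 0 0.7 0 1;0 0 0.7 0 1;0 0 0.7 0 1'
```

```text
t: 19.8
position: [658.3, -78.9, 98.2]
eef_rot: [-0.0, -0.167, 0.986, 0.0]
ft_force: [-0.9, -0.8, -1.1]
width: 0.119
grip_force: 70.4
```

```bash
python3 -m creep '0 0 0.3 0 1;0 0 0.5 0 1;0 0 0.7 0 1;0 0 0.7 0 1;0 0 0.7 0 1' 100; python3 -m creep '0 0 0.3 0 1;0 0 0.5 0 1;0 0 0.7 0 1;0 0 0.7 0 1;0 0 0.7 0 1'
```

```text
t: 20.3
position: [658.4, -78.9, 91.9]
eef_rot: [-0.0, -0.167, 0.986, 0.0]
ft_force: [-1.6, 0.3, 2.7]
width: 0.109
grip_force: 103.0
t: 20.8
position: [658.6, -78.9, 85.8]
eef_rot: [0.0, -0.167, 0.986, -0.0]
ft_force: [-4.1, 0.7, 8.4]
width: 0.109
grip_force: 103.9
```

```bash
python3 -m creep '0 0 0.2 0 1;0 0 0.3 0 1;0 0 0.3 0 1;0 0 0.3 0 1'; python3 -m creep '0 0 0.2 0 1;0 0 0.3 0 1;0 0 0.3 0 1;0 0 0.3 0 1'
```

```text
t: 21.2
position: [658.8, -79.0, 84.8]
eef_rot: [-0.0, -0.167, 0.986, -0.0]
ft_force: [-8.2, 1.4, 15.3]
width: 0.109
grip_force: 104.9
t: 21.6
position: [659.0, -79.0, 84.6]
eef_rot: [-0.0, -0.167, 0.986, -0.0]
ft_force: [-11.9, 2.1, 25.9]
width: 0.11
grip_force: 106.4
```

The travel has stopped hard at about 26 N, at the expected height. I check once before handing in.

```bash
python3 -m creep '0 0 0 0 1;0 0 0 0 1;0 0 0 0 1'; python3 - <<'E'
from h import *
s,T=pose(); print(s["position"],s["ft_force"])
p,W=shot("wrist"); save(p,"w7.png"); P=cloud(p,W); x,y,z=P[...,0],P[...,1],P[...,2]
m=(np.hypot(x-658,y+78)<22)&(z<90)&(z>62); h=np.histogram(z[m],bins=np.arange(62,90,2)); print(h)
p,W=shot("scene"); P=cloud(p,W); x,y,z=P[...,0],P[...,1],P[...,2]
m=(np.hypot(x-648,y-110)<45)&(z>120)&(z<225); print(m.sum(),P[m].min(0),P[m].max(0))
E
```

```text
t: 21.9
position: [659.0, -79.0, 84.6]
eef_rot: [-0.0, -0.167, 0.986, -0.0]
ft_force: [-11.8, 1.9, 25.4]
width: 0.109
grip_force: 106.4
[658.9794019  -78.98271982  84.64119127] [-11.77283776   1.91986795  25.41517264]
(array([ 45,  54,  55,  61,  52,  21,   2,  16, 804, 523,  32,  25,  33]), array([62, 64, 66, 68, 70, 72, 74, 76, 78, 80, 82, 84, 86, 88]))
147 [638.23229278 101.68525798 121.2051686 ] [656.97672852 118.66313625 212.23432326]
```

View pics/w7.png

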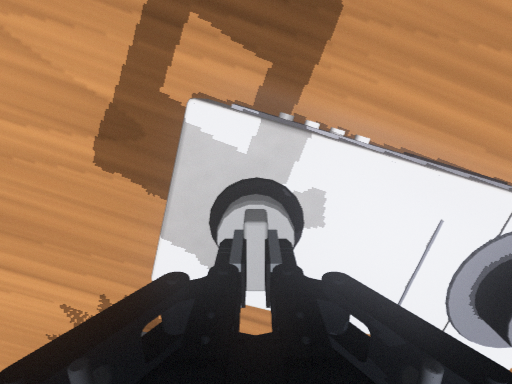

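The knob sits on the escutcheon at px (256,225). Its body top is at about 80 mm, so its underside is at 60 mm: home and fully pressed. The brush is still upright in the well.

```bash
python3 -c "
from bench import ticket
print(ticket.job_done())"
```

```text
the job is handed in; nothing more can be done
None
```

I handed the job in at about 22 s: the brush scrubbed the well and stands upright in it, and the knob is fully home on the shaft and held pressed to the hard stop at about 25 N.

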